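# Jack up the weighing table and hold it

## Task

The right-hand levelling feet of the stone weighing table are to be changed, so its right-hand side must be jacked up. So that nothing loose stands on it when it tips, first take the calibration weight with the blue band off the balance pan and seat it upright and fully down in its own blue-labelled recess in the wooden weight block, and let go of it. Then stand the red lever jack flat on the worktop with its saddle centred under the stub of the yellow lift bracket, pump the jack's handle all the way down in its single stroke so that the jack alone lifts both right-hand feet clear of the worktop, and finish there still holding the handle down: the jack sinks again if it is let go. Do not lift the table by hand or shove it out of its place, and leave the other things on the worktop where they are.

Things in the scene. Friction and masses are not known exactly. Their poses are not given: they have to be found in the camera images.
- stone_table: Grey stone slab 240 (x) x 260 (y) x 40 mm on feet, 6.5 kg, loose, with a white balance. Origin: on the worktop under its centre; x runs from display to back, z up. Slab top at 85 mm, balance housing at 128 mm. A yellow lift bracket sticks out of its -y side, midway: tongue 56 mm wide, 66 mm long, top at 83, underside at 75 mm; the target on top lies over the stub.
- lift_stub (a point): Marked lift point: centre of the lower end of the steel stub (16 mm wide, 8 mm long) under the yellow tongue, 34 mm out from the slab's side, 67 mm above the worktop while the table stands on its feet. Axes as stone_table's: -y points straight out of the bracket, within 0.3 rad of world -y. Where y is below 0.05, a photometer stands behind world x = 0.62.
- pan (a point): Centre of the top face of the balance's round steel pan (120 mm wide), 145 mm above the worktop.
- right_foot_front (a point): Underside centre of the right-hand foot nearer the robot (38 mm wide); z = 0 while it stands on the worktop.
- right_foot_back (a point): Underside centre of the other right-hand foot; z = 0 while it stands on the worktop.
- jack: Red lever jack, 0.9 kg, loose. Origin: on the underside of its base; x points from handle to saddle, z up. Base 190 x 80 x 10 mm (x -100 to +90). Saddle at x = 60. Two upright cheeks, 38 mm wide over both (y), tops at z = 72 over x -35 to +11, carry the lever's pivot at x = 15, z = 44. The raised handle slopes back from the pivot to its end at x = -119, z = 140 mm.
- carry_grip (a point): Where to grasp the jack for carrying, from above across the two cheeks (closing along the jack's y, 38 mm wide): jack x = -12, y = 0, z = 64 mm, 8 mm below the cheeks' top. 43 mm behind this point the raised lever's top is at z = 102 mm.
- saddle (a point): Centre of the floor of the jack's saddle, a round steel dish 40 mm wide outside, 30 mm inside, lip 4 mm high, that takes the stub. Jack x = 60 mm; lowered, its floor is 58 mm and its lip 62 mm above the jack's underside.
- handle_grip (a point): Centre of the round black rubber grip of the handle (20 mm thick, 72 mm long), on the lever 138 mm from its pivot, 27 mm short of its end. Handle up: jack x = -97, z = 124 mm; fully down: jack x = -123, z = 47 mm.
- jack_lever (a joint): Handle angle: 0 rad = up (lever 0.62 rad above level), 0.6 = fully down at its stop (nearly level). It turns about the jack's y through the pivot; the saddle rises 45 mm per rad, the first 9 mm only bring its floor up to the stub. Spring and load push the handle up again when it is let go; holding it under load takes 14 to 18 N at the grip.
- weight_500g: Steel calibration weight with a blue band on its neck and a blue spot on its knob, 0.5 kg, loose on the balance pan. Body 40 mm wide, 42 mm high; knob 21 mm wide from 57 to 76 mm height, neck 15 mm wide. Held by the knob it hangs straight. Origin: centre of its underside, z up.
- weight_block: Wooden block 180 (x) x 68 (y) x 30 mm, fixed. Three round recesses in a row along x, 14 mm deep: red label (x = -54 mm, 53 mm wide, stays empty), blue label (x = 0, 43 mm wide, empty), green label (x = 52 mm, 33 mm wide, holds the small weight). Origin: centre of its underside.
- weight_block_hole1 (a point): Centre of the mouth of the blue-labelled recess (43 mm wide, 14 mm deep, chamfered edge), 30 mm above the worktop; the seated weight's underside is 14 mm below it.
- weight_200g: Small steel weight with a green band, 30 mm wide, 62 mm high, in the green-labelled recess; it stays there. Origin: centre of its underside.
- petri: Glass petri dish, 66 mm wide, 16 mm high, a bystander. Origin: centre of its underside.
- cup: Small white porcelain cup, 36 mm wide, 29 mm high, a bystander. Origin: centre of its underside.
- tweezers: Steel tweezers lying flat, 126 mm long, a bystander. Origin: centre of the underside.
Mind the look-alikes: they are no part of the job. Leave any black look-alike of the weight_500g alone.

How it is judged:
On the way, in this order (a step that is already met when the one before it is completed fails the run):
1. the blue-banded weight stands fully down in the blue-labelled recess and is let go (horizontal distance between weight_500g and weight_block_hole1 below 0.005 m and z of weight_500g in the frame of weight_block below 0.019 m and angle between weight_500g's own z axis and vertical below 0.06 rad and contact force between the fingers and weight_500g below 0.2 N), for 0.3 s.
2. the jack stands flat with its saddle under the lift stub, handle still up (horizontal distance between saddle and lift_stub below 0.008 m and height (world z) of jack below 0.003 m and angle between jack's own z axis and vertical below 0.03 rad and value of joint jack_lever below 0.1 rad), for 0.2 s.
At the end, for the whole second after the job is handed in: Handle held down by the fingers (over 0.5 rad, over 2 N); jack flat, saddle within 8 mm of the stub, carrying over 8 N; stub 10 mm up, both right-hand feet over 6 mm up, robot not touching the table; blue-banded weight upright in its recess, within 5 mm of centre, 3 mm of the floor, let go (all of step 1 and horizontal distance between saddle and lift_stub below 0.008 m and height (world z) of jack below 0.003 m and angle between jack's own z axis and vertical below 0.03 rad and value of joint jack_lever above 0.5 rad and velocity of joint jack_lever below 0.1 rad/s and height (world z) of lift_stub above 0.077 m and height (world z) of each of right_foot_front, right_foot_back above 0.006 m and contact force between jack and stone_table above 8 N and contact force between the fingers and jack above 2 N and contact force between each of the arm, the fingers and stone_table below 0.5 N); the arm keeps its last pose, push and grip.
It fails at once if the table is lifted by the robot itself (height (world z) of any of right_foot_front, right_foot_back above 0.004 m and contact force between any of the fingers, the arm and stone_table above 3 N).
It fails at once if the weighing table is shoved out of its place (more than 3 cm) (distance of stone_table from where it was at the start of the episode above 0.03 m).
It fails at once if another thing on the worktop is knocked away (more than 3 cm) (distance of any of weight_200g, petri, cup, tweezers from where it was at the start of the episode above 0.03 m).
It also fails if it takes over 67 s, if anything falls off the work surface, if the arm or the gripper's body presses on something with over 40 N, if the wrist force passes 120 N, or if a joint passes its speed limit or range.

## Robot

A 7-joint arm with a two-finger parallel gripper is mounted at the origin on a cart in front of the work surface, level with it; the furniture and walls round the work are solid. World frame = base frame: x ahead of the robot, y to its left, z up, the work surface at z = 0. Lengths are in m, angles in rad, forces in N, time in s.
With the tool pointing down it reaches from about 0.425 to 0.875 m from the base axis. Payload 9.9 kg.
Tool frame: the origin (TCP) lies on the centre line of the jaws, within the pads' length; the fingertips stand 11 mm ahead of it and the grasp point (between the pads) lies 8 mm behind it; z points along the fingers, y is the line along which they close (so a half turn about z gives the same grasp; the last joint's range is limited). The gripper opens to 85 mm and grips with 20 to 120 N. Pads are 22 mm wide; open, the fingers measure 114 mm over their backs; the gripper's body (76 mm by 85 mm) begins 54 mm behind the grasp point. The pads swing forward as they close: fully open they stand 13 mm farther back than shut.
Start: joints at [1.206, 0.576, 0.025, 1.437, -0.015, 1.129, -0.057], TCP at [0.187, -0.649, 0.242] pointing down, gripper open.
Joint ranges: [-2.76, 2.76], [-0.34, 2.15], [-1.52, 1.57], [0.19, 2.46], [-1.09, 4.23], [0.17, 1.99], [-2.82, 2.82]. Speed limits (rad/s): [2.22, 2.22, 3.01, 3.01, 3.14, 3.14, 3.14].

## Interface

Orientations are given as a unit quaternion [w, x, y, z].
In Python, from rig import monitor, eyes, arm, recognise gives the robot as it stands.
- The arm moves only by the tool jog_arm, never from a script. Its argument "steps" is a list of rows, each a list of 3 entries, a list of its own where there are three numbers: the shift along the tool's x, y, z in shares of 80 cm (1.0 is 80 cm), then the turn, a rotation vector about the tool's x, y, z in a scale on which 1.0 is pi/2 rad, then the finger opening in mm, from 0 to 85.4. A call has 1 to 12 rows; each row is the pose to reach, as a shift and turn from the pose commanded when the call began, along the tool's axes at that moment; what a row does not reach only later rows make up. A row lasts 1/12 s, in which the tool goes at most 41.7 mm and 7.16 degrees, less where a joint would pass 70% of its speed; a pose out of reach is approached as far as the arm can. Shift and turn numbers lie between -1 and 1, and a call with a number outside is refused. A call with a gripper value outside its range is refused whole. The fingers move at their own pace and stop on an object; "newtons" is the grip in N (left out, the last holds). Time passes only in rows, so rows that repeat a pose let the fingers close. It gives the time, the measured TCP pose, the force, the opening and the grip force at its end, in the units of the state.
- monitor.observe(): the state, without advancing time (a new reading comes with each control period).
- eyes.get_image(name): name is "scene" or "top" or "wrist"; returns (picture, depth): 420x560x3 uint8, red, green, blue; 420x560 float32, m along the optical axis (not along the pixel's ray), 0 where there is no reading.
- eyes.get_calibration(name): a dict with "K" (3x3 intrinsics, pixels), "rvec" (rotation vector, rad) and "tvec" (3), from world to camera coordinates, as OpenCV has them. Camera axes: x right, y down, z forward; pixel columns grow to the right and rows downward; lengths in m; the calibration is good to about 2 mm. A picture is of the moment at which its call begins: read the wrist's pose just before it. get_calibration takes no time and is no camera call; for the wrist camera it gives the pose at the moment of the call.
- arm.hand_in(): hands the job in; it is judged then, once.
Trained networks look in the newest picture that a camera, given by its name, has taken for a name from the list of things; names that differ only in an ending like _2 or _b are one class to them, and where a whole thing is asked for, a point or a joint stands for the part that bears it (a point fixed in the world has none). Each returns a list of dicts, best first, with "confidence" (0 to 1); they miss things now and then, are a little off and sometimes report something else, mostly with a low value. They report only what shows in the picture. A call takes as long as a camera call. They do not tell look-alikes from the thing itself.
- recognise(label, camera): "rect" ([left, top, width, height] in pixels, round what is visible of it).
The state is a dict: "t": time; "qpos": joint angles; "qd": joint speeds; "joint_torque": joint torques, N m; "eef_pos": TCP position; "ee_rot": TCP orientation; "wrist_force": force on the tool from outside, world axes, zero at the start; "wrist_torque": the same for the moment, N m; "finger_gap": opening from 0.0 (shut) to 1.0 (fully open); "finger_force": force on a finger pad.
Only numpy, scipy, OpenCV 4.12 (cv2) and the standard library are available. Lean on these libraries where they do the work, as an engineer would, in place of code of your own. Each camera call takes 0.05 s, during which the arm holds its last target. There are 200 camera calls.

## Working session

There is one attempt and no reset: what is moved stays moved. The work goes in short steps, Python scripts to look and compute and a tool call to move; the robot and the scene stay as the last step left them, time stands still between calls to the robot, and variables do not carry over. Pictures are saved under pics/ and viewed, at most 12 in all, crops included, and the job is handed in when it is done.

Besides the shell and the picture viewer there is one more tool, called after "Emit:" as name(argument=value, ...) on one line, values as JSON. jog_arm: Moves the arm, as the interface text tells. Its arguments: {"type":"object","properties":{"steps":{"type":"array","items":{"type":"array"}},"newtons":{"type":"number"}},"required":["steps"]}

```bash
mkdir -p pics
cat > h.py <<'E'
import numpy as np, cv2
from scipy.spatial.transform import Rotation as R
from rig import monitor, eyes, arm, recognise
def cal(n):
    c=eyes.get_calibration(n); return np.array(c["K"]),cv2.Rodrigues(np.array(c["rvec"],float))[0],np.array(c["tvec"],float).ravel()
def cloud(n,d,c=None):
    K,Rm,t=c or cal(n); v,u=np.mgrid[:d.shape[0],:d.shape[1]]
    p=np.stack([(u-K[0,2])/K[0,0]*d,(v-K[1,2])/K[1,1]*d,d],-1); return (p-t)@Rm
def proj(n,P,c=None):
    K,Rm,t=c or cal(n); q=(np.asarray(P)@Rm.T+t)@K.T; return q[...,:2]/q[...,2:]
def ray(n,uv,z,c=None):
    K,Rm,t=c or cal(n); d=Rm.T@np.linalg.solve(K,[uv[0],uv[1],1]); o=-Rm.T@t; return o+d*(z-o[2])/d[2]
def save(f,im): cv2.imwrite("pics/"+f,cv2.cvtColor(im,cv2.COLOR_RGB2BGR))
E
python3 - <<'E'
from h import *
for n in("top","scene"):
    im,d=eyes.get_image(n); save(n+".png",im); np.savez(n,im=im,d=d); X=cloud(n,d)
    K,Rm,t=cal(n); print(n,(-Rm.T@t).round(3))
    for l in["weight_500g","weight_block","weight_200g","jack","stone_table","petri","cup","tweezers"]:
        for r in recognise(l,n)[:3]:
            x,y,w,h=r["rect"]; p=X[int(y+h/2),int(x+w/2)]; print(l,np.round(r["rect"]),round(r["confidence"],2),p.round(3))
s=monitor.observe();print(s)
E
```

```text
top [0.336 0.003 1.414]
weight_500g [163. 196.  19.  12.] 0.78 [0.563 0.3   0.21 ]
weight_500g [126. 164.  20.  16.] 0.61 [0.692 0.462 0.042]
weight_block [408. 207.  23.  55.] 0.95 [ 0.516 -0.44   0.016]
weight_200g [417. 211.   9.  13.] 0.46 [ 0.565 -0.435  0.053]
stone_table [135. 175. 113.  90.] 0.9 [0.527 0.262 0.126]
petri [218. 264.  18.  21.] 0.93 [0.375 0.166 0.016]
cup [174. 270.  12.  10.] 0.65 [0.369 0.311 0.009]
tweezers [137. 180. 114.  85.] 0.46 [0.521 0.257 0.122]
scene [-0.071  1.151  1.252]
weight_500g [293. 201.   7.   5.] 0.74 [ 0.543 -0.089  0.06 ]
weight_500g [227. 236.  15.  21.] 0.48 [0.56  0.311 0.189]
weight_block [315. 155.  49.  23.] 0.66 [ 0.498 -0.411  0.035]
weight_200g [322. 148.   8.  12.] 0.58 [ 0.573 -0.432  0.066]
jack [288. 168.  41.  52.] 0.85 [ 0.526 -0.16   0.063]
stone_table [191. 230. 112.  91.] 0.96 [0.49  0.363 0.139]
petri [293. 263.  26.  16.] 0.48 [0.387 0.161 0.012]
petri [287. 166.  46.  54.] 0.41 [ 0.522 -0.169  0.063]
cup [289. 293.   8.  13.] 0.63 [0.374 0.287 0.006]
tweezers [265. 323.   8.  22.] 0.48 [0.382 0.434 0.   ]
{'t': 0.9, 'qpos': array([ 1.20622158,  0.57566805,  0.02490998,  1.43710107, -0.01502   ,
        1.1289743 , -0.05651672]), 'qd': array([-0.00119624,  0.00064763,  0.00076984,  0.00041905, -0.00085506,
        0.00077047, -0.00102252]), 'joint_torque': array([ 7.33347279e-04, -7.65483999e+01,  2.24869050e+00, -2.86293966e+01,
        1.52570719e-02,  3.01157525e-03,  1.37491836e-05]), 'eef_pos': array([ 0.18705292, -0.64857742,  0.24231017]), 'ee_rot': array([1.51143676e-05, 9.90164350e-01, 1.39909113e-01, 1.21544092e-05]), 'wrist_force': array([-0.38824704,  0.05961736,  0.69740245]), 'wrist_torque': array([-0.06947054, -0.04444596,  0.02366357]), 'finger_force': 0.0, 'finger_gap': 1.003484829319555}
```

View pics/top.png

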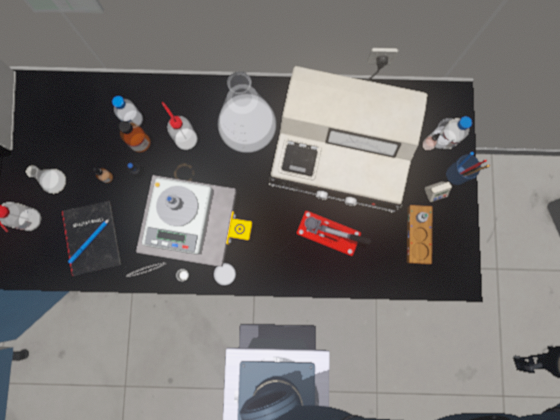

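View pics/scene.png

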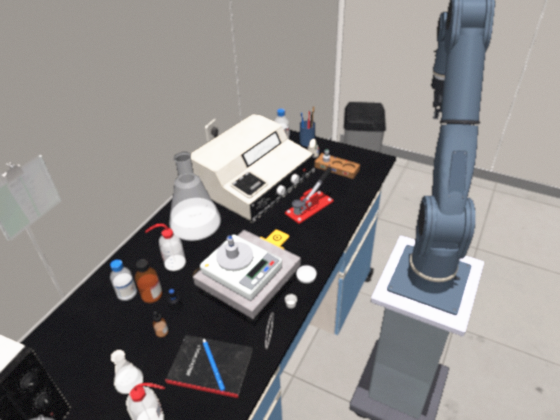

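Run:
```python
from h import *
z=np.load("top.npz");im,d=z["im"],z["d"];X=cloud("top",d)
a=cv2.resize(im[150:270,110:250],None,fx=5,fy=5,interpolation=cv2.INTER_CUBIC);save("crop1.png",a)
hsv=cv2.cvtColor(im,cv2.COLOR_RGB2HSV).astype(int);H,S,V=hsv[...,0],hsv[...,1],hsv[...,2]
def st(name,m,box):
    x0,y0,x1,y1=box;mm=np.zeros_like(m);mm[y0:y1,x0:x1]=m[y0:y1,x0:x1]
    vs,us=np.nonzero(mm);P=X[mm];print(name,mm.sum(),us.mean(),vs.mean(),np.median(P,0).round(4),cv2.minAreaRect(P[:,:2].astype(np.float32)))
st("red",((H<8)|(H>172))&(S>150)&(V>80),(290,200,370,265))
st("yellow",(H>20)&(H<35)&(S>150)&(V>120),(220,205,260,250))
st("block",(H>5)&(H<22)&(S>80),(400,195,440,270))
st("housing",(X[...,2]>.115)&(X[...,2]<.14),(130,170,245,270))
st("slab",(X[...,2]>.07)&(X[...,2]<.14),(130,170,228,270))
st("knob",(X[...,2]>.195),(150,180,200,220))
st("blue",(H>95)&(H<125)&(S>90),(150,180,200,220))
st("lever",(X[...,2]>.08),(300,200,380,265))
```

```text
red 1040 329.5 234.90384615384616 [ 0.4991 -0.1588  0.0097] ((0.43161851167678833, -0.12355923652648926), (0.19634906947612762, 0.2656744420528412), 70.0538101196289)
yellow 433 239.1200923787529 228.729792147806 [0.5098 0.1246 0.0822] ((0.4465138018131256, 0.10234136134386063), (0.2819848954677582, 0.09417944401502609), 23.589630126953125)
block 1393 419.6137832017229 235.98133524766692 [ 0.5047 -0.4392  0.0258] ((0.48239246010780334, -0.24185746908187866), (0.20093047618865967, 0.5334184765815735), 10.232091903686523)
housing 2697 176.53318502039303 220.65962180200222 [0.5055 0.3004 0.1286] ((0.5401948094367981, 0.30760976672172546), (0.17196615040302277, 0.2057076394557953), 82.26341247558594)
slab 5309 187.03823695611226 225.22282915803353 [0.5002 0.2588 0.1186] ((0.5319003462791443, 0.2842212915420532), (0.26543959975242615, 0.24063478410243988), 82.09606170654297)
knob 65 170.98461538461538 199.6153846153846 [0.5665 0.3042 0.22  ] ((0.4518550634384155, 0.1617470681667328), (0.3927580416202545, 0.019909456372261047), 51.05113220214844)
blue 13 168.6153846153846 198.3846153846154 [0.5708 0.3067 0.2206] ((0.5707650184631348, 0.30769672989845276), (0.007984530180692673, 0.009471701458096504), 77.79103088378906)
lever 312 355.7916666666667 227.18269230769232 [ 0.4922 -0.2217  0.1113] ((0.45474332571029663, -0.16579702496528625), (0.13209882378578186, 0.3904619514942169), 53.820716857910156)
```

View pics/crop1.png

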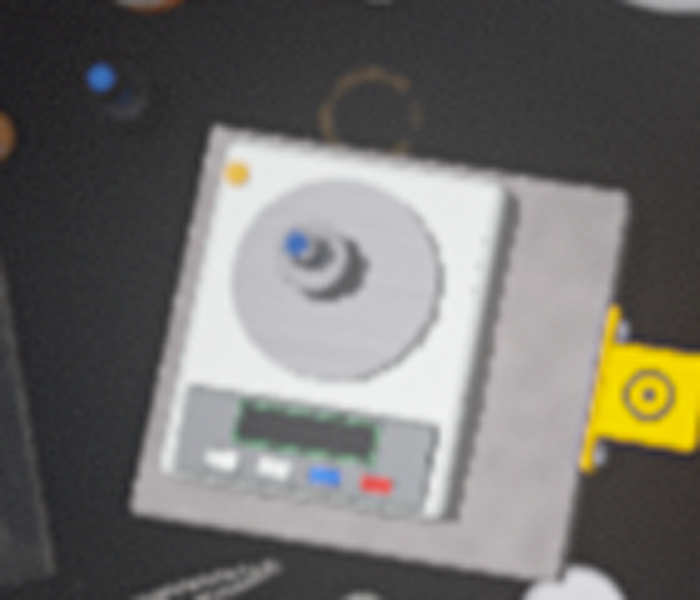

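```bash
cat >> h.py <<'E'
def go(p=None,head=None,s=None):
    """shift (mm, tool axes) and turn from the present pose to TCP p, tool down, heading of tool x (deg)"""
    s=s or monitor.observe(); w,x,y,z=s["ee_rot"]; A=R.from_quat([x,y,z,w]); M=A.as_matrix()
    h0=np.degrees(np.arctan2(M[1,0],M[0,0])); head=h0 if head is None else head; h=np.radians(head)
    T=R.from_matrix(np.array([[np.cos(h),np.sin(h),0],[np.sin(h),-np.cos(h),0],[0,0,-1]]))
    print("t %.2f"%s["t"],"at",s["eef_pos"].round(4),"head %.1f"%h0,"F",s["wrist_force"].round(1),"-> shift mm",(M.T@(np.asarray(p)-s["eef_pos"])*1000).round(1),"turn",(A.inv()*T).as_rotvec().round(3))
E
python3 - <<'E'
from h import *
s=monitor.observe();K,Rm,t=cal("wrist");C=-Rm.T@t
w,x,y,z=s["ee_rot"];M=R.from_quat([x,y,z,w]).as_matrix()
print("cam in tool",(M.T@(C-s["eef_pos"])).round(4),(M.T@Rm.T).round(3),K)
go([.42,-.45,.30],0)
go([.50,-.44,.30],0)
E
```

```text
cam in tool [ 0.0804  0.0008 -0.1313] [[ 0.001 -0.952 -0.307]
 [ 1.     0.001 -0.001]
 [ 0.001 -0.307  0.952]] [[333.08784583   0.         277.88854565]
 [  0.         333.08784583 209.58746364]
 [  0.           0.           1.        ]]
t 0.90 at [ 0.1871 -0.6486  0.2423] head 16.1 F [-0.4  0.1  0.7] -> shift mm [ 278.8 -126.3  -57.7] turn [ 0.    -0.     0.281]
t 0.90 at [ 0.1871 -0.6486  0.2423] head 16.1 F [-0.4  0.1  0.7] -> shift mm [ 358.5 -113.7  -57.7] turn [ 0.    -0.     0.281]
```

Careful with the scale: shifts go in shares of 80 cm and turns go in shares of pi/2 rad. That gives: 375 mm / 800 = 0.4688, 300 mm / 800 = 0.375, 0.28 rad / 1.5708 = 0.1783.

Emit:
jog_arm(steps=[[[0.125,-0.0375,-0.05],[0,0,0.0637],85],[[0.25,-0.075,-0.0725],[0,0,0.1273],85],[[0.375,-0.1125,-0.0725],[0,0,0.1783],85],[[0.4688,-0.1375,-0.0725],[0,0,0.1783],85],[[0.4688,-0.1375,-0.0725],[0,0,0.1783],85],[[0.4688,-0.1375,-0.0725],[0,0,0.1783],85],[[0.4688,-0.1375,-0.0725],[0,0,0.1783],85],[[0.4688,-0.1375,-0.0725],[0,0,0.1783],85],[[0.4688,-0.1375,-0.0725],[0,0,0.1783],85],[[0.4688,-0.1375,-0.0725],[0,0,0.1783],85],[[0.4688,-0.1375,-0.0725],[0,0,0.1783],85]])

```text
t: 1.82
eef_pos: [0.5232, -0.4334, 0.3003]
ee_rot: [-0.001, 1.0, 0.005, 0.002]
wrist_force: [-0.5, 0.4, -0.6]
finger_gap: 0.996
finger_force: 0.0
```

Run:
```python
from h import *
c=cal("wrist");im,d=eyes.get_image("wrist");save("w1.png",im);np.savez("w1",im=im,d=d);X=cloud("wrist",d,c)
for l in["weight_block","weight_block_hole1","weight_200g"]:
    for r in recognise(l,"wrist")[:2]:
        x,y,w,h=r["rect"];print(l,np.round(r["rect"]),round(r["confidence"],2),X[int(y+h/2),int(x+w/2)].round(3))
hsv=cv2.cvtColor(im,cv2.COLOR_RGB2HSV).astype(int);H,S,V=np.moveaxis(hsv,-1,0)
m=(H>4)&(H<25)&(S>70)&(X[...,2]>.02)&(X[...,2]<.04);P=X[m];print(m.sum(),cv2.minAreaRect(P[:,:2].astype(np.float32)),np.median(P[:,2]))
go([.53,-.44,.3],0)
```

```text
weight_block [256.  97.  62. 144.] 0.74 [ 0.524 -0.444  0.015]
weight_block_hole1 [255.  98.  64. 144.] 0.55 [ 0.524 -0.443  0.015]
weight_200g [269. 119.  29.  30.] 0.98 [ 0.574 -0.439  0.079]
5313 ((0.5795935392379761, -0.4630962610244751), (0.12276098132133484, 0.32082122564315796), 68.5910873413086) 0.029509754935748558
t 2.02 at [ 0.5156 -0.4401  0.3002] head -0.1 F [-1.2 -0.2 -0.5] -> shift mm [14.4 -0.1  0.2] turn [ 0.001  0.001 -0.001]
```

View pics/w1.png

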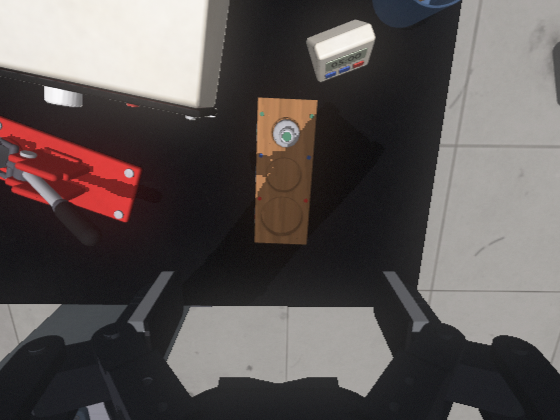

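Run:
```python
from h import *
z=np.load("w1.npz");im,d=z["im"],z["d"];c=cal("wrist") # arm has settled slightly; refresh picture
c=cal("wrist");im,d=eyes.get_image("wrist");X=cloud("wrist",d,c)
hsv=cv2.cvtColor(im,cv2.COLOR_RGB2HSV).astype(int);H,S,V=np.moveaxis(hsv,-1,0)
m=((X[...,2]>.008)&(X[...,2]<.1)).astype(np.uint8);m[:, :235]=0;m[:,335:]=0;m[:85]=0;m[260:]=0
n,l,s,ce=cv2.connectedComponentsWithStats(m);k=1+s[1:,4].argmax();print(s[k],ce[k])
P=X[l==k]
for lo,hi in((.024,.036),(.010,.024),(.06,.1)):
    q=P[(P[:,2]>lo)&(P[:,2]<hi)];print(lo,len(q),np.median(q[:,2]),cv2.minAreaRect(q[:,:2].astype(np.float32)),q.mean(0))
cs,_=cv2.findContours((l==k).astype(np.uint8),0,1);b=cv2.minAreaRect(cs[0]);print(b)
B=np.array([ray("wrist",p,.03,c)[:2] for p in cv2.boxPoints(b)]);print(B.round(4),B.mean(0).round(4))
# coloured labels (pairs flanking the recesses)
for nm,mm in(("blue",(H>105)&(H<130)&(S>90)),("green",(H>45)&(H<90)&(S>60)),("red",((H<4)|(H>176))&(S>160))):
    mm=mm&(l==k);n,L,s2,c2=cv2.connectedComponentsWithStats(mm.astype(np.uint8))
    for i in range(1,n):
        if s2[i,4]>=2: print(nm,s2[i,4],c2[i].round(1),ray("wrist",c2[i],.03,c).round(4))
```

```text
[ 249   89   61  149 8206] [277.05751889 161.79393127]
0.024 5436 0.029562791431400386 ((0.5185055732727051, -0.4389851987361908), (0.06818556040525436, 0.18033595383167267), 88.16139221191406) [ 0.53322028 -0.43949887  0.0295041 ]
0.01 2203 0.015655152200464723 ((0.5125613212585449, -0.4370383322238922), (0.06988892704248428, 0.14764800667762756), 79.81134033203125) [ 0.48838292 -0.43797013  0.01592792]
0.06 203 0.07738443893886296 ((0.570793867111206, -0.4408274292945862), (0.015571233816444874, 0.01575342006981373), 66.36924743652344) [ 0.57109817 -0.4408265   0.0770682 ]
((277.35504150390625, 163.28347778320312), (59.18495178222656, 146.8416748046875), 1.7357046604156494)
[[ 0.4301 -0.3982]
 [ 0.6097 -0.4086]
 [ 0.6078 -0.4758]
 [ 0.4277 -0.4752]] [ 0.5188 -0.4395]
blue 9 [253.7 147.6] [ 0.5439 -0.4113  0.03  ]
blue 8 [302.  149.5] [ 0.5416 -0.4691  0.03  ]
green 9 [254.1 105.7] [ 0.5917 -0.4129  0.03  ]
green 12 [304.2 107.7] [ 0.5895 -0.4706  0.03  ]
green 58 [278.6 127.9] [ 0.5668 -0.4411  0.03  ]
red 11 [253.4 191.5] [ 0.4896 -0.4097  0.03  ]
red 7 [299.7 193. ] [ 0.4877 -0.4675  0.03  ]
```

Scaled: -360 mm / 800 = -0.45, -340 mm / 800 = -0.425.

Emit:
jog_arm(steps=[[[0,-0.0375,-0.0375],[0,0,0],85],[[0.0063,-0.0875,-0.0625],[0,0,0],85],[[0.0125,-0.1375,-0.075],[0,0,0],85],[[0.0125,-0.1875,-0.075],[0,0,0],85],[[0.0125,-0.2375,-0.075],[0,0,0],85],[[0.0125,-0.2875,-0.075],[0,0,0],85],[[0.0125,-0.3375,-0.075],[0,0,0],85],[[0.0125,-0.3875,-0.075],[0,0,0],85],[[0.0125,-0.425,-0.075],[0,0,0],85],[[0.0125,-0.45,-0.075],[0,0,0],85],[[0.0125,-0.45,-0.075],[0,0,0],85]])

```text
t: 2.98
eef_pos: [0.5263, -0.0749, 0.3607]
ee_rot: [-0.001, 1.0, 0.003, 0.0]
wrist_force: [-0.3, 0.8, -0.6]
finger_gap: 0.997
finger_force: 0.0
```

Run:
```python
from h import *
c=cal("wrist");im,d=eyes.get_image("wrist");save("w2.png",im);np.savez("w2",im=im,d=d,K=c[0],R=c[1],t=c[2]);X=cloud("wrist",d,c)
for l in["jack","saddle","carry_grip","handle_grip","lift_stub"]:
    for r in recognise(l,"wrist")[:2]:
        x,y,w,h=r["rect"];print(l,np.round(r["rect"]),round(r["confidence"],2),X[int(y+h/2),int(x+w/2)].round(3))
go([.55,.30,.36],0)
```

```text
jack [265. 116. 179. 116.] 0.62 [ 0.508 -0.186  0.01 ]
saddle [275. 137.  34.  37.] 0.73 [ 0.542 -0.092  0.059]
carry_grip [264. 118. 183. 110.] 0.97 [ 0.508 -0.186  0.01 ]
handle_grip [292. 136. 153.  92.] 0.96 [ 0.496 -0.208  0.009]
lift_stub [  2.  64. 146. 197.] 0.88 [0.535 0.176 0.086]
lift_stub [488. 100.  70. 129.] 0.27 [ 0.527 -0.416  0.029]
t 3.28 at [ 0.5264 -0.0809  0.3603] head -0.1 F [ 0.  -0.4  0.1] -> shift mm [  22.8 -380.9    0. ] turn [ 0.001  0.    -0.002]
```

View pics/w2.png

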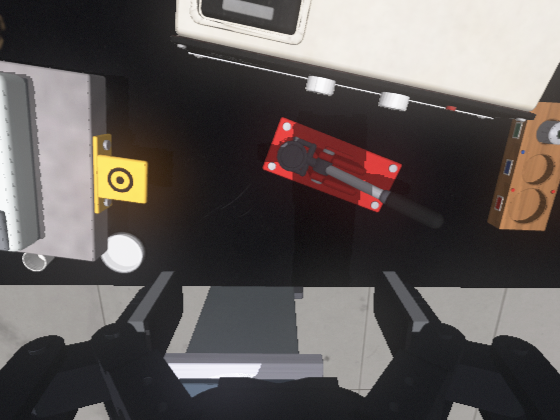

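Run:
```python
from h import *
z=np.load("w2.npz");im,d=z["im"],z["d"];c=(z["K"],z["R"],z["t"]);X=cloud("wrist",d,c)
hsv=cv2.cvtColor(im,cv2.COLOR_RGB2HSV).astype(int);H,S,V=np.moveaxis(hsv,-1,0)
u=np.arange(560)[None,:]+0*H;v=np.arange(420)[:,None]+0*H
m=((H<8)|(H>172))&(S>130)&(u>240)&(u<420)&(v>105)&(v<230)&(X[...,2]<.02)
P=X[m];print("base",m.sum(),np.median(P[:,2]),cv2.minAreaRect(P[:,:2].astype(np.float32)))
w=(X[...,2]>.05)&(X[...,2]<.068)&(u>268)&(u<318)&(v>130)&(v<180);print("saddle",w.sum(),cv2.minEnclosingCircle(X[w][:,:2].astype(np.float32)),np.median(X[w],0))
y=(H>20)&(H<35)&(S>120)&(u<170)&(v>120)&(v<220)&(X[...,2]>.078)&(X[...,2]<.088);n,l,s,ce=cv2.connectedComponentsWithStats(y.astype(np.uint8));k=1+s[1:,4].argmax();print("tongue",s[k],np.median(X[l==k][:,2]),cv2.minAreaRect(X[l==k][:,:2].astype(np.float32)))
r=(V<110)&(u>100)&(u<140)&(v>162)&(v<198)&(X[...,2]>.07);print("target",r.sum(),u[r].mean(),v[r].mean(),ray("wrist",(u[r].mean(),v[r].mean()),.083,c).round(4))
# slab right edge
e=[]
for row in range(80,255,5):
    q=np.nonzero((X[row,60:130,2]>.08)&(X[row,60:130,2]<.09)&(S[row,60:130]<60))[0]
    if len(q): e.append(X[row,60+q.max(),:2])
e=np.array(e);vx,vy,x0,y0=cv2.fitLine(e.astype(np.float32),cv2.DIST_HUBER,0,.01,.01).ravel();print("slab edge dir deg",np.degrees(np.arctan2(vy,vx)),x0,y0)
```

```text
base 3884 0.009384050356091016 ((0.49861928820610046, -0.15461479127407074), (0.21471552550792694, 0.11477163434028625), 69.56085205078125)
saddle 823 ((0.5313773155212402, -0.10164427757263184), 0.03319375216960907) [ 0.53878593 -0.093601    0.05825512]
tongue [  93  137   53   76 1767] 0.08275135087179335 ((0.513287365436554, 0.1248040720820427), (0.06465862691402435, 0.09672783315181732), 82.12208557128906)
target 205 120.4 179.54634146341462 [0.5129 0.1234 0.083 ]
slab edge dir deg -7.8678164 0.527942 0.15665227
```

Scaled: -380 mm / 800 = -0.475, -120 mm / 800 = -0.15.

Emit:
jog_arm(steps=[[[0.0063,-0.05,0],[0,0,0],85],[[0.0125,-0.1,0],[0,0,0],85],[[0.0188,-0.15,0],[0,0,0],85],[[0.025,-0.2,0],[0,0,0],85],[[0.0275,-0.25,0],[0,0,0],85],[[0.0275,-0.3,0],[0,0,0],85],[[0.0275,-0.35,0],[0,0,0],85],[[0.0275,-0.4,0],[0,0,0],85],[[0.0275,-0.4375,0],[0,0,0],85],[[0.0275,-0.4688,0],[0,0,0],85],[[0.0275,-0.475,0],[0,0,0],85],[[0.0275,-0.475,0],[0,0,0],85]])

```text
t: 4.28
eef_pos: [0.5482, 0.3024, 0.3595]
ee_rot: [-0.0, 1.0, 0.001, -0.001]
wrist_force: [0.5, -0.3, -0.4]
finger_gap: 0.993
finger_force: 0.0
```

Run:
```python
from h import *
c=cal("wrist");im,d=eyes.get_image("wrist");save("w3.png",im);np.savez("w3",im=im,d=d,K=c[0],R=c[1],t=c[2]);X=cloud("wrist",d,c)
for r in recognise("weight_500g","wrist")[:3]:
    x,y,w,h=r["rect"];print(np.round(r["rect"]),round(r["confidence"],2),X[int(y+h/2),int(x+w/2)].round(3))
k=(X[...,2]>.21)&(X[...,2]<.23);P=X[k&(np.abs(X[...,0]-.57)<.05)&(np.abs(X[...,1]-.305)<.05)];print(len(P),np.median(P,0),cv2.minEnclosingCircle(P[:,:2].astype(np.float32)))
k=(X[...,2]>.18)&(X[...,2]<.195);P=X[k&(np.abs(X[...,0]-.57)<.05)&(np.abs(X[...,1]-.305)<.05)];print(len(P),np.median(P,0),cv2.minEnclosingCircle(P[:,:2].astype(np.float32)))
go([.57,.306,.3],0)
```

```text
[118.  19.  47.  40.] 0.8 [0.699 0.463 0.058]
[253. 140.  40.  45.] 0.62 [0.582 0.307 0.219]
[174. 255.  36.  14.] 0.21 [0.386 0.439 0.011]
517 [0.57460226 0.30797092 0.220558  ] ((0.5735750198364258, 0.30782556533813477), 0.01060856506228447)
882 [0.58051067 0.30684428 0.18690198] ((0.5734699368476868, 0.3078181743621826), 0.020040707662701607)
t 4.38 at [0.5491 0.2993 0.36  ] head -0.1 F [-0.2 -0.7  0.3] -> shift mm [20.9 -6.8 60. ] turn [ 0.001  0.    -0.001]
```

View pics/w3.png

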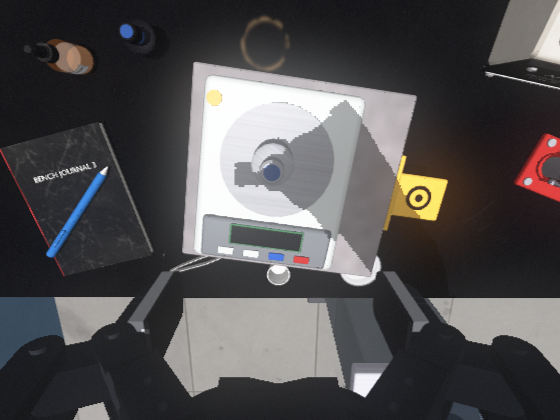

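Scaled: 156 mm / 800 = 0.195, -8.5 mm / 800 = -0.0106.

Emit:
jog_arm(steps=[[[0.015,-0.005,0.025],[0,0,0],70],[[0.03,-0.0106,0.0625],[0,0,0],70],[[0.03,-0.0106,0.1],[0,0,0],60],[[0.03,-0.0106,0.1375],[0,0,0],60],[[0.03,-0.0106,0.1688],[0,0,0],60],[[0.03,-0.0106,0.1875],[0,0,0],60],[[0.03,-0.0106,0.195],[0,0,0],60],[[0.03,-0.0106,0.195],[0,0,0],60],[[0.03,-0.0106,0.195],[0,0,0],60],[[0.03,-0.0106,0.195],[0,0,0],60]])

```text
t: 5.22
eef_pos: [0.5733, 0.3093, 0.206]
ee_rot: [-0.001, 1.0, -0.0, 0.001]
wrist_force: [0.2, -0.6, -0.3]
finger_gap: 0.703
finger_force: 0.0
```

Emit:
jog_arm(steps=[[[0,0,0],[0,0,0],30],[[0,0,0],[0,0,0],20],[[0,0,0],[0,0,0],10],[[0,0,0],[0,0,0],10],[[0,0,0],[0,0,0],10],[[0,0,0],[0,0,0],10],[[0,0,0],[0,0,0],10],[[0,0,0],[0,0,0],10]], newtons=40)

```text
t: 5.88
eef_pos: [0.5727, 0.3093, 0.205]
ee_rot: [0.0, 1.0, 0.0, 0.0]
wrist_force: [-0.4, -2.8, 6.1]
finger_gap: 0.228
finger_force: 39.1
```

Scaled: 280 mm / 800 = 0.35, 240 mm / 800 = 0.3.

Emit:
jog_arm(steps=[[[0,0,-0.0125],[0,0,0],10],[[0,0,-0.0375],[0,0,0],10],[[0,0,-0.075],[0,0,0],10],[[0,0,-0.1125],[0,0,0],10],[[-0.0063,0.025,-0.1375],[0,0,0],10],[[-0.0125,0.0625,-0.15],[0,0,0],10],[[-0.0188,0.1063,-0.15],[0,0,0],10],[[-0.025,0.15,-0.15],[0,0,0],10],[[-0.0313,0.2,-0.15],[0,0,0],10],[[-0.0375,0.25,-0.15],[0,0,0],10],[[-0.0438,0.3,-0.15],[0,0,0],10],[[-0.05,0.35,-0.15],[0,0,0],10]])

```text
t: 6.88
eef_pos: [0.5315, 0.0281, 0.3244]
ee_rot: [-0.0, 1.0, 0.001, -0.0]
wrist_force: [1.4, -0.3, -3.4]
finger_gap: 0.227
finger_force: 39.8
```

Scaled: 468 mm / 800 = 0.585, 440 mm / 800 = 0.55.

Emit:
jog_arm(steps=[[[-0.0025,0.05,0],[0,0,0],10],[[-0.005,0.1,0],[0,0,0],10],[[-0.0075,0.15,0],[0,0,0],10],[[-0.01,0.2,0],[0,0,0],10],[[-0.0125,0.25,0],[0,0,0],10],[[-0.015,0.3,0],[0,0,0],10],[[-0.0163,0.35,0],[0,0,0],10],[[-0.0175,0.4,0],[0,0,0],10],[[-0.0175,0.45,0],[0,0,0],10],[[-0.0175,0.5,0.025],[0,0,0],10],[[-0.0175,0.55,0.075],[0,0,0],10],[[-0.0175,0.585,0.1125],[0,0,0],10]])

```text
t: 7.88
eef_pos: [0.5188, -0.4287, 0.2464]
ee_rot: [0.0, 1.0, 0.0, 0.001]
wrist_force: [2.2, 1.3, -4.4]
finger_gap: 0.224
finger_force: 39.8
```

Run:
```python
from h import *
s=monitor.observe();print(s["finger_gap"],s["finger_force"]);go([.5185,-.439,.15],-2)
c=cal("wrist");im,d=eyes.get_image("wrist");save("w4.png",im);X=cloud("wrist",d,c);np.savez("w4",im=im,d=d,K=c[0],R=c[1],t=c[2])
go([.5185,-.439,.15],-2)
```

```text
0.22420111675864224 39.78277994901873
t 7.88 at [ 0.5188 -0.4287  0.2464] head 0.0 F [ 2.2  1.3 -4.4] -> shift mm [-0.4 10.2 96.4] turn [ 0.001 -0.001  0.035]
t 7.93 at [ 0.5145 -0.4335  0.2382] head -0.3 F [ -4.7  -5.  -10.7] -> shift mm [ 4.7  5.6 88.2] turn [-0.001  0.008  0.03 ]
```

View pics/w4.png

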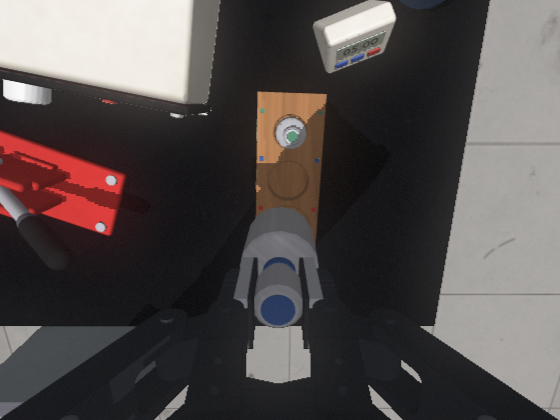

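Scaled: 0.035 rad / 1.5708 = 0.0223.

Emit:
jog_arm(steps=[[[0,0,0],[0,0,0.0223],10],[[0,0,0],[0,0,0.0223],10],[[0,0,0],[0,0,0.0223],10],[[0,0,0],[0,0,0.0223],10]])

```text
t: 8.27
eef_pos: [0.5195, -0.4258, 0.2473]
ee_rot: [-0.0, 1.0, -0.016, 0.0]
wrist_force: [0.0, 0.2, -5.1]
finger_gap: 0.228
finger_force: 40.1
```

Run:
```python
from h import *
s=monitor.observe();p=s["eef_pos"]
c=cal("wrist");im,d=eyes.get_image("wrist");X=cloud("wrist",d,c)
hsv=cv2.cvtColor(im,cv2.COLOR_RGB2HSV).astype(int);H,S,V=np.moveaxis(hsv,-1,0)
u=np.arange(560)[None,:]+0*H;v=np.arange(420)[:,None]+0*H
b=(H>100)&(H<130)&(S>80)&(np.abs(u-278)<40)&(v>285)&(v<345);ce=(u[b].mean(),v[b].mean());Z=np.median(X[b][:,2]);print("blue spot",b.sum(),ce,Z,(ray("wrist",ce,Z,c)-p).round(4))
B=(np.abs(u-278)<50)&(v>190)&(v<300)
D=X-p
for lo in np.arange(-.08,.03,.01):
    q=D[B&(D[...,2]>lo)&(D[...,2]<lo+.01)]
    if len(q)>20:print(round(lo,3),len(q),q.min(0).round(4),q.max(0).round(4))
go([.5185,-.439,.11],-2,s)
```

```text
blue spot 819 (np.float64(277.4786324786325), np.float64(309.65567765567766)) 0.2636443537637613 [ 0.0011 -0.0001  0.0163]
-0.06 276 [ 0.0073 -0.02   -0.0597] [ 0.0211  0.0169 -0.05  ]
-0.05 343 [ 0.0077 -0.0198 -0.0499] [ 0.0212  0.0168 -0.04  ]
-0.04 398 [ 0.0075 -0.0196 -0.0399] [ 0.0211  0.0171 -0.03  ]
-0.03 553 [ 0.0008 -0.0201 -0.03  ] [ 0.0214  0.0189 -0.02  ]
-0.02 1850 [-0.0011 -0.0199 -0.02  ] [ 0.0208  0.0182 -0.01  ]
-0.01 537 [ 0.002  -0.0225 -0.01  ] [ 0.0138  0.0216 -0.    ]
-0.0 1135 [ 0.0039 -0.0221  0.    ] [0.0139 0.0211 0.01  ]
0.01 1410 [ 0.0042 -0.0207  0.01  ] [0.014  0.0196 0.02  ]
0.02 392 [ 0.0083 -0.0184  0.02  ] [0.0144 0.0178 0.029 ]
t 8.27 at [ 0.5195 -0.4258  0.2473] head -1.8 F [ 0.   0.2 -5.1] -> shift mm [ -0.7  13.3 137.3] turn [-0.    -0.001  0.003]
```

Scaled: 148 mm / 800 = 0.185, -1.7 mm / 800 = -0.0021.

Emit:
jog_arm(steps=[[[-0.0013,0.0075,0.025],[0,0,0],10],[[-0.0021,0.0163,0.0688],[0,0,0],10],[[-0.0021,0.0163,0.1125],[0,0,0],10],[[-0.0021,0.0163,0.15],[0,0,0],10],[[-0.0021,0.0163,0.175],[0,0,0],10],[[-0.0021,0.0163,0.185],[0,0,0],10],[[-0.0021,0.0163,0.185],[0,0,0],10],[[-0.0021,0.0163,0.185],[0,0,0],10],[[-0.0021,0.0163,0.185],[0,0,0],10]])

```text
t: 9.07
eef_pos: [0.5179, -0.4402, 0.1009]
ee_rot: [0.001, 1.0, -0.017, 0.001]
wrist_force: [0.4, 0.1, -4.3]
finger_gap: 0.23
finger_force: 40.1
```

Run:
```python
from h import *
s=monitor.observe();p=s["eef_pos"];go([.5174,-.4387,.0757],-2,s)
c=cal("wrist");im,d=eyes.get_image("wrist");X=cloud("wrist",d,c)
q=X[(X[...,2]>.024)&(X[...,2]<.036)&(np.abs(X[...,0]-.52)<.12)&(np.abs(X[...,1]+.44)<.05)]
print(cv2.minAreaRect(q[:,:2].astype(np.float32)))
q=X[(X[...,2]>.07)&(X[...,2]<.1)&(np.abs(X[...,0]-.57)<.03)&(np.abs(X[...,1]+.44)<.015)];print(cv2.minEnclosingCircle(q[:,:2].astype(np.float32)))
u0=int(277);D=X-p
m=(D[...,2]<-.02)&(D[...,2]>-.055)&(np.abs(D[...,1])<.03)&(D[...,0]<.04);q=D[m];print(q.min(0),q.max(0))
# blue labels
hsv=cv2.cvtColor(im,cv2.COLOR_RGB2HSV).astype(int);H,S,V=np.moveaxis(hsv,-1,0)
for nm,mm in(("blue",(H>105)&(H<130)&(S>90)),("green",(H>45)&(H<90)&(S>60))):
    mm=mm&(X[...,2]<.04)&(X[...,2]>.02);n,L,s2,c2=cv2.connectedComponentsWithStats(mm.astype(np.uint8))
    for i in range(1,n):
        if s2[i,4]>=4: print(nm,s2[i,4],c2[i].round(1),ray("wrist",c2[i],.03,c).round(4))
```

```text
t 9.07 at [ 0.5179 -0.4402  0.1009] head -1.9 F [ 0.4  0.1 -4.3] -> shift mm [-0.6 -1.6 25.2] turn [ 0.002 -0.003  0.001]
((0.5360978841781616, -0.4388754367828369), (0.07704278826713562, 0.21786892414093018), 83.20060729980469)
((0.5705270767211914, -0.44122013449668884), 0.008290360681712627)
[ 0.0003682  -0.02010143 -0.0549588 ] [ 0.03978225  0.01882898 -0.02000187]
blue 70 [388.   17.2] [ 0.64   -0.5038  0.03  ]
blue 74 [360.7  29.1] [ 0.6347 -0.4894  0.03  ]
blue 39 [230.6 195.7] [ 0.5434 -0.4116  0.03  ]
blue 40 [322.8 195.6] [ 0.5415 -0.4695  0.03  ]
green 44 [227.  116.5] [ 0.5914 -0.4131  0.03  ]
green 9 [324. 115.] [ 0.5904 -0.4699  0.03  ]
```

Scaled: 25 mm / 800 = 0.0313, 23 mm / 800 = 0.0288.

Emit:
jog_arm(steps=[[[-0.0006,-0.0013,0.005],[0,0,0],10],[[-0.0006,-0.0013,0.01],[0,0,0],10],[[-0.0006,-0.0013,0.015],[0,0,0],10],[[-0.0006,-0.0013,0.02],[0,0,0],10],[[-0.0006,-0.0013,0.025],[0,0,0],10],[[-0.0006,-0.0013,0.0288],[0,0,0],10],[[-0.0006,-0.0013,0.0313],[0,0,0],10],[[-0.0006,-0.0013,0.0313],[0,0,0],10],[[-0.0006,-0.0013,0.0313],[0,0,0],10]])

```text
t: 9.87
eef_pos: [0.5167, -0.4396, 0.0756]
ee_rot: [0.001, 1.0, -0.017, 0.001]
wrist_force: [-2.8, 1.3, 13.1]
finger_gap: 0.228
finger_force: 41.3
```

Scaled: -200 mm / 800 = -0.25, -180 mm / 800 = -0.225.

Emit:
jog_arm(steps=[[[0,0,0],[0,0,0],25],[[0,0,0],[0,0,0],35],[[0,0,0],[0,0,0],50],[[0,0,0],[0,0,0],50],[[0,0,0],[0,0,0],50],[[0,0,-0.0375],[0,0,0],50],[[0,0,-0.0875],[0,0,0],60],[[0,0,-0.1375],[0,0,0],85],[[0,0,-0.1875],[0,0,0],85],[[0,0,-0.225],[0,0,0],85],[[0,0,-0.25],[0,0,0],85]])

```text
t: 10.78
eef_pos: [0.5169, -0.4391, 0.2778]
ee_rot: [0.001, 1.0, -0.017, 0.002]
wrist_force: [0.3, -0.9, 0.0]
finger_gap: 0.997
finger_force: 0.0
```

Run:
```python
from h import *
c=cal("wrist");im,d=eyes.get_image("wrist");X=cloud("wrist",d,c)
def circ(lo,hi,x,y,r):
    q=X[(X[...,2]>lo)&(X[...,2]<hi)&(np.hypot(X[...,0]-x,X[...,1]-y)<r)];print(len(q),q[:,2].max().round(4),cv2.minEnclosingCircle(q[:,:2].astype(np.float32)))
circ(.08,.1,.5185,-.439,.03);circ(.05,.065,.5185,-.439,.03)
q=X[(X[...,2]>.024)&(X[...,2]<.036)&(np.abs(X[...,0]-.52)<.1)&(np.abs(X[...,1]+.44)<.04)]
print(cv2.minAreaRect(q[:,:2].astype(np.float32)))
go([.5,-.15,.28],-20)
# plan
jc=np.array([.53878,-.0936]);print()
```

```text
373 0.0942 ((0.5173662900924683, -0.43928539752960205), 0.010600512847304344)
644 0.0613 ((0.5175457000732422, -0.43915265798568726), 0.020067600533366203)
((0.5187979936599731, -0.4391013979911804), (0.06808231770992279, 0.17950113117694855), 88.11260986328125)
t 10.83 at [ 0.5178 -0.4399  0.2809] head -2.0 F [-0.3 -0.6  3.4] -> shift mm [ -27.7 -289.1   -0.8] turn [ 0.004 -0.008  0.315]
```

Scaled: -259 mm / 800 = -0.3238, -240 mm / 800 = -0.3, -1.24 rad / 1.5708 = -0.7894.

Emit:
jog_arm(steps=[[[-0.005,-0.0375,0],[0,0,-0.0764],85],[[-0.01,-0.075,0],[0,0,-0.1528],85],[[-0.0138,-0.1125,0],[0,0,-0.2292],85],[[-0.0163,-0.15,0],[0,0,-0.3056],85],[[-0.0188,-0.1875,0],[0,0,-0.382],85],[[-0.0213,-0.225,0],[0,0,-0.4584],85],[[-0.0238,-0.2625,0],[0,0,-0.5348],85],[[-0.0263,-0.3,0],[0,0,-0.6112],85],[[-0.0275,-0.3238,0],[0,0,-0.6875],85],[[-0.0275,-0.3238,0],[0,0,-0.7512],85],[[-0.0275,-0.3238,0],[0,0,-0.7894],85],[[-0.0275,-0.3238,0],[0,0,-0.7894],85]])

```text
t: 11.83
eef_pos: [0.503, -0.1785, 0.2735]
ee_rot: [-0.0, 0.823, 0.569, -0.0]
wrist_force: [0.5, -1.1, 0.0]
finger_gap: 0.996
finger_force: 0.0
```

Emit:
jog_arm(steps=[[[0,0,0],[0,0,0],85],[[0,0,0],[0,0,0],85],[[0,0,0],[0,0,0],85]])

```text
t: 12.08
eef_pos: [0.5031, -0.1791, 0.2735]
ee_rot: [-0.0, 0.824, 0.566, -0.0]
wrist_force: [0.3, 0.2, -0.7]
finger_gap: 0.994
finger_force: 0.0
```

Run:
```python
from h import *
print(monitor.observe()["qpos"].round(2))
c=cal("wrist");im,d=eyes.get_image("wrist");save("w5.png",im);np.savez("w5",im=im,d=d,K=c[0],R=c[1],t=c[2]);X=cloud("wrist",d,c)
hsv=cv2.cvtColor(im,cv2.COLOR_RGB2HSV).astype(int);H,S,V=np.moveaxis(hsv,-1,0)
m=(((H<8)|(H>172))&(S>120)&(X[...,2]<.02)&(X[...,2]>.004)&(np.hypot(X[...,0]-.518,X[...,1]+.15)<.13)).astype(np.uint8)
n,l,s,ce=cv2.connectedComponentsWithStats(m);k=l>0
for i in range(1,n):
    if s[i,4]<30:k[l==i]=0
P=X[k];print("base",k.sum(),np.median(P[:,2]),cv2.minAreaRect(P[:,:2].astype(np.float32)))
q=X[(X[...,2]>.066)&(X[...,2]<.076)&(np.hypot(X[...,0]-.513,X[...,1]+.16)<.06)];print("cheeks",len(q),cv2.minAreaRect(q[:,:2].astype(np.float32)))
q=X[(X[...,2]>.054)&(X[...,2]<.066)&(np.hypot(X[...,0]-.539,X[...,1]+.094)<.023)];print("saddle",len(q),cv2.minEnclosingCircle(q[:,:2].astype(np.float32)),q.mean(0))
go([.513,-.161,.28],69)
```

```text
[ 0.46  0.35 -0.29  1.76  0.11  1.06 -0.23]
base 5708 0.009498336978817027 ((0.5171924829483032, -0.1524258255958557), (0.18939603865146637, 0.08015512675046921), 69.47162628173828)
cheeks 965 ((0.5144766569137573, -0.15899106860160828), (0.045212261378765106, 0.037189874798059464), 70.13154602050781)
saddle 1378 ((0.539880633354187, -0.09190259873867035), 0.02004123479127884) [ 0.54001534 -0.09167478  0.05930686]
t 12.13 at [ 0.5031 -0.1791  0.2735] head 69.0 F [-0.3 -0.3  0.6] -> shift mm [20.4  2.8 -6.5] turn [-0.  0. -0.]
```

View pics/w5.png

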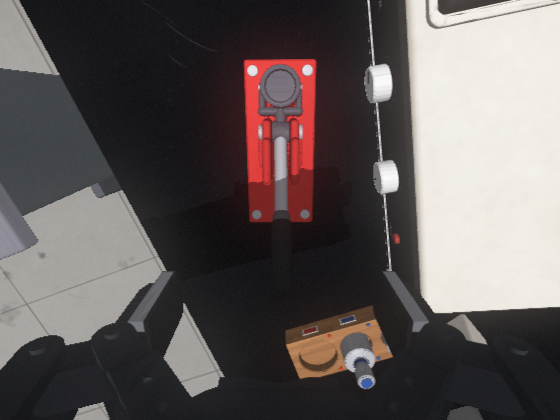

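Scaled: 217 mm / 800 = 0.2713, 3.5 mm / 800 = 0.0044, -0.009 rad / 1.5708 = -0.0057.

Emit:
jog_arm(steps=[[[0.015,0.0025,0.025],[0,0,-0.0057],62],[[0.0288,0.0044,0.075],[0,0,-0.0057],62],[[0.0288,0.0044,0.125],[0,0,-0.0057],62],[[0.0288,0.0044,0.175],[0,0,-0.0057],62],[[0.0288,0.0044,0.2125],[0,0,-0.0057],62],[[0.0288,0.0044,0.2438],[0,0,-0.0057],62],[[0.0288,0.0044,0.2625],[0,0,-0.0057],62],[[0.0288,0.0044,0.2713],[0,0,-0.0057],62],[[0.0288,0.0044,0.2713],[0,0,-0.0057],62],[[0.0288,0.0044,0.2713],[0,0,-0.0057],62]])

```text
t: 12.97
eef_pos: [0.515, -0.1587, 0.0571]
ee_rot: [0.0, 0.821, 0.571, 0.0]
wrist_force: [0.4, 0.5, -0.1]
finger_gap: 0.729
finger_force: 0.0
```

Emit:
jog_arm(steps=[[[0,0,0],[0,0,0],45],[[0,0,0],[0,0,0],38],[[0,0,0],[0,0,0],30],[[0,0,0],[0,0,0],30],[[0,0,0],[0,0,0],30],[[0,0,0],[0,0,0],30],[[0,0,0],[0,0,0],30]], newtons=70)

```text
t: 13.55
eef_pos: [0.515, -0.1588, 0.0581]
ee_rot: [0.001, 0.821, 0.571, 0.0]
wrist_force: [-2.6, 0.9, 7.2]
finger_gap: 0.432
finger_force: 71.7
```

Run:
```python
from h import *
s=monitor.observe();go([.5146,-.1589,.056],69.5,s);print(s["finger_gap"]*85.4,s["finger_force"],s["wrist_torque"])
```

```text
t 13.55 at [ 0.515  -0.1588  0.0581] head 69.6 F [-2.6  0.9  7.2] -> shift mm [-0.2 -0.3  2.1] turn [0.002 0.    0.001]
36.85503520059567 71.69717252254486 [0.24192072 0.6050475  0.05576365]
```

Scaled: -8 mm / 800 = -0.01, -5 mm / 800 = -0.0063.

Emit:
jog_arm(steps=[[[0,0,-0.0025],[0,0,0],30],[[0,0,-0.0063],[0,0,0],30],[[0,0,-0.01],[0,0,0],30],[[0,0,-0.01],[0,0,0],30],[[0,0,-0.01],[0,0,0],30],[[0,0,-0.01],[0,0,0],30]])

```text
t: 14.05
eef_pos: [0.5145, -0.1586, 0.0645]
ee_rot: [-0.0, 0.821, 0.571, -0.0]
wrist_force: [0.2, -0.0, -7.7]
finger_gap: 0.428
finger_force: 71.4
```

Run:
```python
from h import *
z=np.load("w3.npz");im,d=z["im"],z["d"];c=(z["K"],z["R"],z["t"]);X=cloud("wrist",d,c)
hsv=cv2.cvtColor(im,cv2.COLOR_RGB2HSV).astype(int);H,S,V=np.moveaxis(hsv,-1,0)
u=np.arange(560)[None,:]+0*H;v=np.arange(420)[:,None]+0*H
r=(V<110)&(u>403)&(u<434)&(v>183)&(v<212)&(X[...,2]>.07);ce=(u[r].mean(),v[r].mean());print("target w3",r.sum(),ce,ray("wrist",ce,.083,c).round(4))
e=[]
for row in range(100,270,4):
    q=np.nonzero((X[row,330:440,2]>.08)&(X[row,330:440,2]<.09)&(S[row,330:440]<60))[0]
    if len(q): e.append(X[row,330+q.max(),:2])
e=np.array(e);vx,vy,x0,y0=cv2.fitLine(e.astype(np.float32),cv2.DIST_HUBER,0,.01,.01).ravel();print("edge",np.degrees(np.arctan2(vy,vx)),x0,y0)
s=monitor.observe();go([.5146,-.1589,.06],69.5,s);c=cal("wrist");im,d=eyes.get_image("wrist");X=cloud("wrist",d,c);p=s["eef_pos"];h=np.radians(69.6)
L=(X-p)[...,:2]@np.array([[np.cos(h),-np.sin(h)],[np.sin(h),np.cos(h)]])
m=(X[...,2]<.05)&(X[...,2]>.008)&(L[...,0]>.03)&(L[...,0]<.12)&(np.abs(L[...,1])<.045)
hsv=cv2.cvtColor(im,cv2.COLOR_RGB2HSV).astype(int);H,S,V=np.moveaxis(hsv,-1,0);m&=((H<8)|(H>172))&(S>120)
q=np.c_[L[m],X[m][:,2]];A=np.c_[q[:,:2],np.ones(len(q))];print("base in hand: max x",q[:,0].max(),q[:,1].min(),q[:,1].max(),"plane",np.linalg.lstsq(A,q[:,2],rcond=None)[0].round(4))
m=(X[...,2]>.055)&(X[...,2]<.08)&(np.hypot(L[...,0]-.072,L[...,1])<.024);q=np.c_[L[m],X[m][:,2]];print("saddle",len(q),cv2.minEnclosingCircle(q[:,:2].astype(np.float32)),np.median(q[:,2]))
```

```text
target w3 205 (np.float64(417.7951219512195), np.float64(197.69756097560975)) [0.5132 0.1244 0.083 ]
edge -7.899495 0.5280832 0.15822399
t 14.05 at [ 0.5145 -0.1586  0.0645] head 69.6 F [ 0.2 -0.  -7.7] -> shift mm [-0.2  0.2  4.5] turn [-0.     0.     0.002]
base in hand: max x 0.10090405339486277 -0.04153242068353139 0.03911721658879703 plane [-0.0827  0.0045  0.023 ]
saddle 8838 ((0.07102105021476746, -0.001404479844495654), 0.020000087097287178) 0.06487931755253817
```

Scaled: 136 mm / 800 = 0.17, 133 mm / 800 = 0.1663, -0.218 rad / 1.5708 = -0.1388.

Emit:
jog_arm(steps=[[[0.0125,-0.0063,0],[0,0,-0.0191],30],[[0.0325,-0.0163,0],[0,0,-0.0382],30],[[0.055,-0.0288,0],[0,0,-0.0573],30],[[0.0775,-0.0413,0],[0,0,-0.0764],30],[[0.1,-0.0538,0],[0,0,-0.0955],30],[[0.1225,-0.0663,0],[0,0,-0.1146],30],[[0.1425,-0.0763,0],[0,0,-0.1337],30],[[0.1575,-0.0838,0],[0,0,-0.1388],30],[[0.1663,-0.0875,0.0013],[0,0,-0.1388],30],[[0.17,-0.09,0.0025],[0,0,-0.1388],30],[[0.17,-0.09,0.005],[0,0,-0.1388],30],[[0.17,-0.09,0.005],[0,0,-0.1388],30]])

```text
t: 15.1
eef_pos: [0.4943, -0.0068, 0.0602]
ee_rot: [0.0, 0.754, 0.656, -0.0]
wrist_force: [0.8, -0.1, -7.8]
finger_gap: 0.433
finger_force: 71.4
```

Emit:
jog_arm(steps=[[[0,0,0],[0,0,0],30],[[0,0,0],[0,0,0],30],[[0,0,0],[0,0,0],30]])

```text
t: 15.35
eef_pos: [0.4946, -0.0068, 0.0607]
ee_rot: [0.0, 0.755, 0.656, -0.0]
wrist_force: [0.2, 0.2, -8.8]
finger_gap: 0.432
finger_force: 71.4
```

Run:
```python
from h import *
s=monitor.observe();go([.5025,.0535,.0606],82.1,s);c=cal("wrist");im,d=eyes.get_image("wrist");save("w6.png",im);X=cloud("wrist",d,c);p=s["eef_pos"]
w,x,y,z=s["ee_rot"];M=R.from_quat([x,y,z,w]).as_matrix();h=np.arctan2(M[1,0],M[0,0])
L=(X-p)[...,:2]@np.array([[np.cos(h),-np.sin(h)],[np.sin(h),np.cos(h)]])
m=(X[...,2]>.05)&(X[...,2]<.075)&(np.hypot(L[...,0]-.072,L[...,1])<.023);q=np.c_[L[m],X[m][:,2]];print("saddle",len(q),cv2.minEnclosingCircle(q[:,:2].astype(np.float32)),np.median(q[:,2]))
f=m&(np.hypot(L[...,0]-.0713,L[...,1]+.0007)<.012);q=np.c_[L[f],np.ones(f.sum())];print("floor plane",np.linalg.lstsq(q,X[f][:,2],rcond=None)[0].round(4))
hsv=cv2.cvtColor(im,cv2.COLOR_RGB2HSV).astype(int);H,S,V=np.moveaxis(hsv,-1,0)
y=(H>20)&(H<35)&(S>120)&(X[...,2]>.076)&(X[...,2]<.09);print("tongue",y.sum(),L[y].min(0),L[y].max(0))
```

```text
t 15.35 at [ 0.4946 -0.0068  0.0607] head 82.0 F [ 0.2  0.2 -8.8] -> shift mm [60.9 -0.6  0. ] turn [ 0.     0.    -0.001]
saddle 8842 ((0.07053935527801514, -0.0013643328566104174), 0.020089853554964066) 0.06100927539835008
floor plane [-0.0007 -0.0003  0.0601]
tongue 1146 [ 0.09942664 -0.02789889] [0.10757401 0.02816609]
```

View pics/w6.png

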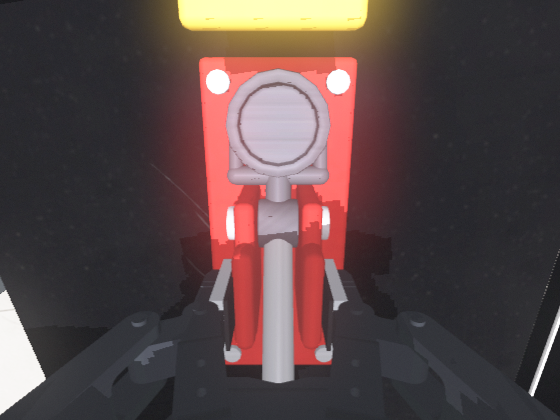

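Scaled: 60.7 mm / 800 = 0.0759, 58 mm / 800 = 0.0725.

Emit:
jog_arm(steps=[[[0.0075,-0.0013,0],[0,0,0],30],[[0.0175,-0.0013,0],[0,0,0],30],[[0.03,-0.0013,0],[0,0,0],30],[[0.0425,-0.0013,0],[0,0,0],30],[[0.055,-0.0013,0],[0,0,0],30],[[0.065,-0.0013,0],[0,0,0],30],[[0.0725,-0.0013,0],[0,0,0],30],[[0.0759,-0.0013,0],[0,0,0],30],[[0.0759,-0.0013,0],[0,0,0],30],[[0.0759,-0.0013,0],[0,0,0],30],[[0.0759,-0.0013,0],[0,0,0],30]])

```text
t: 16.32
eef_pos: [0.5017, 0.0535, 0.0606]
ee_rot: [0.0, 0.754, 0.656, -0.0]
wrist_force: [-0.6, 0.6, -9.1]
finger_gap: 0.428
finger_force: 71.4
```

Run:
```python
from h import *
s=monitor.observe();go([.5025,.0535,.0581],82.1,s);c=cal("wrist");im,d=eyes.get_image("wrist");X=cloud("wrist",d,c);np.savez("w7",im=im,d=d,K=c[0],R=c[1],t=c[2]);p=s["eef_pos"]
w,x,y,z=s["ee_rot"];M=R.from_quat([x,y,z,w]).as_matrix();h=np.arctan2(M[1,0],M[0,0])
L=(X-p)[...,:2]@np.array([[np.cos(h),-np.sin(h)],[np.sin(h),np.cos(h)]])
hsv=cv2.cvtColor(im,cv2.COLOR_RGB2HSV).astype(int);H,S,V=np.moveaxis(hsv,-1,0)
y=(H>20)&(H<35)&(S>120)&(X[...,2]>.078)&(X[...,2]<.088);print("tongue",y.sum(),L[y].min(0),L[y].max(0))
u=np.arange(560)[None,:]+0*H;v=np.arange(420)[:,None]+0*H
r=(V<120)&(np.hypot(L[...,0]-.071,L[...,1])<.016)&(X[...,2]>.076)
if r.sum():
    ce=(u[r].mean(),v[r].mean());print("target",r.sum(),ce,L[r].mean(0),L[r].min(0),L[r].max(0),ray("wrist",ce,.083,c))
```

```text
t 16.32 at [0.5017 0.0535 0.0606] head 82.1 F [-0.6  0.6 -9.1] -> shift mm [0.1 0.8 2.5] turn [-0.     0.001 -0.001]
tongue 32844 [ 0.0398829  -0.05090278] [0.10490125 0.04855221]
target 3053 (np.float64(276.48083851948905), np.float64(166.78087127415657)) [ 0.06880029 -0.00047212] [ 0.05522857 -0.01598349] [0.0788909  0.01423786] [0.51100616 0.11133632 0.083     ]
```

Scaled: 2.8 mm / 800 = 0.0035, 2 mm / 800 = 0.0025.

Emit:
jog_arm(steps=[[[0.0006,0,0.0013],[0,0,0],30],[[0.0006,0,0.0025],[0,0,0],30],[[0.0006,0,0.0035],[0,0,0],30],[[0.0006,0,0.0035],[0,0,0],30],[[0.0006,0,0.0035],[0,0,0],30],[[0.0006,0,0.0035],[0,0,0],50],[[0.0006,0,0.0035],[0,0,0],62],[[0.0006,0,0.0035],[0,0,0],62],[[0.0006,0,0.0035],[0,0,0],62],[[0.0006,0,0.0035],[0,0,0],62]])

```text
t: 17.2
eef_pos: [0.5022, 0.0548, 0.058]
ee_rot: [0.0, 0.754, 0.657, 0.0]
wrist_force: [0.1, -0.2, -0.2]
finger_gap: 0.721
finger_force: 0.0
```

Scaled: -170 mm / 800 = -0.2125, -160 mm / 800 = -0.2.

Emit:
jog_arm(steps=[[[0,0,-0.025],[0,0,0],62],[[0,0,-0.0625],[0,0,0],62],[[0,0,-0.1],[0,0,0],62],[[0,0,-0.1375],[0,0,0],62],[[-0.025,0,-0.175],[0,0,0],62],[[-0.0625,0,-0.2],[0,0,0],62],[[-0.1,0,-0.2125],[0,0,0],62],[[-0.1063,0,-0.2125],[0,0,0],62],[[-0.1063,0,-0.2125],[0,0,0],62],[[-0.1063,0,-0.2125],[0,0,0],62],[[-0.1063,0,-0.2125],[0,0,0],62]])

```text
t: 18.12
eef_pos: [0.4901, -0.0281, 0.2274]
ee_rot: [-0.001, 0.754, 0.657, -0.0]
wrist_force: [0.0, 0.1, -0.2]
finger_gap: 0.724
finger_force: 0.0
```

Run:
```python
from h import *
s=monitor.observe();go([.4915,-.031,.2],82.1,s);c=cal("wrist");im,d=eyes.get_image("wrist");save("w8.png",im);X=cloud("wrist",d,c);np.savez("w8",im=im,d=d,K=c[0],R=c[1],t=c[2])
hsv=cv2.cvtColor(im,cv2.COLOR_RGB2HSV).astype(int);H,S,V=np.moveaxis(hsv,-1,0)
m=((H<8)|(H>172))&(S>120)&(X[...,2]<.016)&(X[...,2]>.004)&(np.hypot(X[...,0]-.505,X[...,1]-.063)<.13)
P=X[m];print("base",m.sum(),np.median(P[:,2]),cv2.minAreaRect(P[:,:2].astype(np.float32)))
q=X[(X[...,2]>.066)&(X[...,2]<.076)&(np.hypot(X[...,0]-.503,X[...,1]-.052)<.045)&((H<8)|(H>172))];print("cheeks",len(q),cv2.minAreaRect(q[:,:2].astype(np.float32)))
u=np.arange(560)[None,:]+0*H;v=np.arange(420)[:,None]+0*H
r=(V<110)&(np.hypot(X[...,0]-.513,X[...,1]-.124)<.014)&(X[...,2]>.076);ce=(u[r].mean(),v[r].mean());print("target",r.sum(),ce,ray("wrist",ce,.083,c))
g=(X[...,2]>.112)&(X[...,2]<.15)&(np.hypot(X[...,0]-.491,X[...,1]+.03)<.05);print("grip",g.sum(),X[g].mean(0),X[g].min(0),X[g].max(0))
```

```text
t 18.12 at [ 0.4901 -0.0281  0.2274] head 82.2 F [ 0.   0.1 -0.2] -> shift mm [-2.7  1.8 27.3] turn [-0.001 -0.001  0.001]
base 6225 0.009558281900698417 ((0.5028573274612427, 0.05251730605959892), (0.1739923655986786, 0.08011860400438309), 82.20836639404297)
cheeks 1228 ((0.5030734539031982, 0.053317729383707047), (0.04554491490125656, 0.038077257573604584), 82.20610046386719)
target 5 (np.float64(274.4), np.float64(9.6)) [0.50855261 0.11377757 0.083     ]
grip 2031 [ 0.49220649 -0.02575896  0.12908303] [ 0.47998509 -0.05360123  0.11201715] [0.50363326 0.003582   0.14465151]
```

View pics/w8.png

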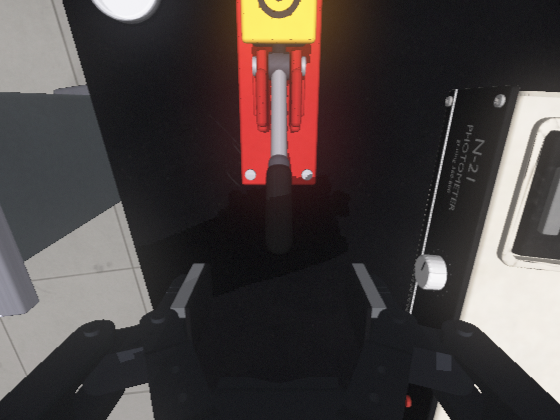

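Scaled: 111 mm / 800 = 0.1388, -2.7 mm / 800 = -0.0034.

Emit:
jog_arm(steps=[[[-0.0034,0.0023,0.025],[0,0,0],62],[[-0.0034,0.0023,0.0625],[0,0,0],62],[[-0.0034,0.0023,0.1],[0,0,0],62],[[-0.0034,0.0023,0.125],[0,0,0],62],[[-0.0034,0.0023,0.1388],[0,0,0],50],[[-0.0034,0.0023,0.1388],[0,0,0],40],[[-0.0034,0.0023,0.1388],[0,0,0],30],[[-0.0034,0.0023,0.1388],[0,0,0],20],[[-0.0034,0.0023,0.1388],[0,0,0],10],[[-0.0034,0.0023,0.1388],[0,0,0],10],[[-0.0034,0.0023,0.1388],[0,0,0],10],[[-0.0034,0.0023,0.1388],[0,0,0],10]], newtons=60)

```text
t: 19.17
eef_pos: [0.4919, -0.0319, 0.1174]
ee_rot: [0.0, 0.754, 0.657, 0.0]
wrist_force: [-1.5, 2.8, 0.6]
finger_gap: 0.216
finger_force: 58.9
```

Run:
```python
from h import *
s=monitor.observe();go([.4916,-.0309,.116],82.2,s);print(s["finger_gap"]*85.4,s["finger_force"],s["wrist_torque"])
```

```text
t 19.17 at [ 0.4919 -0.0319  0.1174] head 82.1 F [-1.5  2.8  0.6] -> shift mm [ 1.  -0.4  1.4] turn [ 0.001 -0.001 -0.001]
18.478537985772068 58.87225806713104 [0.73440678 0.45444022 0.18707938]
```

Scaled: 36.8 mm / 800 = 0.046, 30.3 mm / 800 = 0.0379.

Emit:
jog_arm(steps=[[[-0.0044,0,0.0069],[0,0,0],10],[[-0.0094,0,0.0145],[0,0,0],10],[[-0.0135,0,0.0221],[0,0,0],10],[[-0.0171,0,0.03],[0,0,0],10],[[-0.0204,0,0.0379],[0,0,0],10],[[-0.0234,0,0.046],[0,0,0],10],[[-0.0234,0,0.046],[0,0,0],10]])

```text
t: 19.75
eef_pos: [0.4895, -0.0519, 0.0804]
ee_rot: [0.001, 0.754, 0.656, 0.0]
wrist_force: [-3.3, 0.1, 15.2]
finger_gap: 0.212
finger_force: 60.8
```

Run:
```python
from h import *
s=monitor.observe();go([.4916,-.0309,.116],82.2,s);print(s["finger_gap"]*85.4,s["finger_force"],s["wrist_torque"])
c=cal("wrist");im,d=eyes.get_image("wrist");X=cloud("wrist",d,c);hsv=cv2.cvtColor(im,cv2.COLOR_RGB2HSV).astype(int);H,S,V=np.moveaxis(hsv,-1,0)
q=X[(X[...,2]>.062)&(X[...,2]<.08)&(np.hypot(X[...,0]-.503,X[...,1]-.052)<.045)&((H<8)|(H>172))];print("cheeks",len(q),np.median(q[:,2]),cv2.minAreaRect(q[:,:2].astype(np.float32)))
m=((H<8)|(H>172))&(S>120)&(X[...,2]<.02)&(np.hypot(X[...,0]-.505,X[...,1]-.063)<.13);print("base z",np.percentile(X[m][:,2],[5,50,95]))
y=(H>20)&(H<35)&(S>120)&(X[...,2]>.07)&(X[...,1]<.13);print("tongue z",y.sum(),np.median(X[y][:,2]))
```

```text
t 19.75 at [ 0.4895 -0.0519  0.0804] head 82.0 F [-3.3  0.1 15.2] -> shift mm [ 21.   -0.8 -35.7] turn [ 0.001  0.001 -0.003]
18.138458221225243 60.79339563846588 [0.25870532 0.6229946  0.23145564]
cheeks 4475 0.07069696416796131 ((0.501785159111023, 0.03563767671585083), (0.056463491171598434, 0.038148798048496246), 82.80167388916016)
base z [-0.00108366  0.00903511  0.01062308]
tongue z 0 nan
  return _methods._mean(a, axis=axis, dtype=dtype,
  ret = ret.dtype.type(ret / rcount)
```

Emit:
jog_arm(steps=[[[-0.0025,0,0.0083],[0,0,0],10],[[-0.0046,0,0.0166],[0,0,0],10],[[-0.0063,0,0.025],[0,0,0],10],[[-0.0075,0,0.0338],[0,0,0],10],[[-0.0083,0,0.0425],[0,0,0],10],[[-0.0088,0,0.0508],[0,0,0],10],[[-0.0088,0,0.0538],[0,0,0],10],[[-0.0088,0,0.055],[0,0,0],10],[[-0.0088,0,0.055],[0,0,0],10],[[-0.0088,0,0.055],[0,0,0],10]])

```text
t: 20.63
eef_pos: [0.4887, -0.0587, 0.0371]
ee_rot: [0.001, 0.754, 0.656, 0.0]
wrist_force: [-4.4, -0.5, 16.2]
finger_gap: 0.213
finger_force: 64.4
```

Run:
```python
from h import *
s=monitor.observe();go([.488,-.057,.039],82.2,s);print(s["finger_gap"]*85.4,s["finger_force"],s["wrist_torque"])
for n in("top","scene"):
    im,d=eyes.get_image(n);X=cloud(n,d);save(n+"2.png",im)
    X0=cloud(n,np.load(n+".npz")["d"])
    hsv=cv2.cvtColor(im,cv2.COLOR_RGB2HSV).astype(int);H,S,V=np.moveaxis(hsv,-1,0)
    y=(H>20)&(H<35)&(S>150)&(V>120)&(X[...,2]>.07)&(X[...,2]<.13)&(np.hypot(X[...,0]-.513,X[...,1]-.124)<.04);print(n,"tongue z",y.sum(),np.median(X[y],0))
    q=X[(X[...,2]>.07)&(X[...,2]<.112)&(np.abs(X[...,1]-.17)<.02)&(np.abs(X[...,0]-.53)<.1)&(S<60)];print("slab right z",len(q),np.median(q[:,2]))
    m=((H<8)|(H>172))&(S>150)&(X[...,2]<.02)&(np.hypot(X[...,0]-.505,X[...,1]-.063)<.13);print("base",m.sum(),np.median(X[m],0))
b=cv2.cvtColor(np.vstack([cv2.resize(cv2.imread("pics/scene2.png")[130:290,180:380],(700,560))]),cv2.COLOR_BGR2RGB);save("s2c.png",b)
```

```text
t 20.63 at [ 0.4887 -0.0587  0.0371] head 82.1 F [-4.4 -0.5 16.2] -> shift mm [ 1.6 -0.9 -1.9] turn [ 0.002  0.001 -0.002]
18.192339304925223 64.42292332649231 [0.16158848 0.80900362 0.20905063]
top tongue z 361 [0.50957752 0.12799318 0.0986341 ]
slab right z 675 0.09760481542177758
base 670 [0.48025836 0.03305405 0.00904104]
scene tongue z 200 [0.51066973 0.1304323  0.09942557]
slab right z 317 0.09786719662859943
base 269 [0.47528188 0.02429661 0.00978195]
```

View pics/s2c.png

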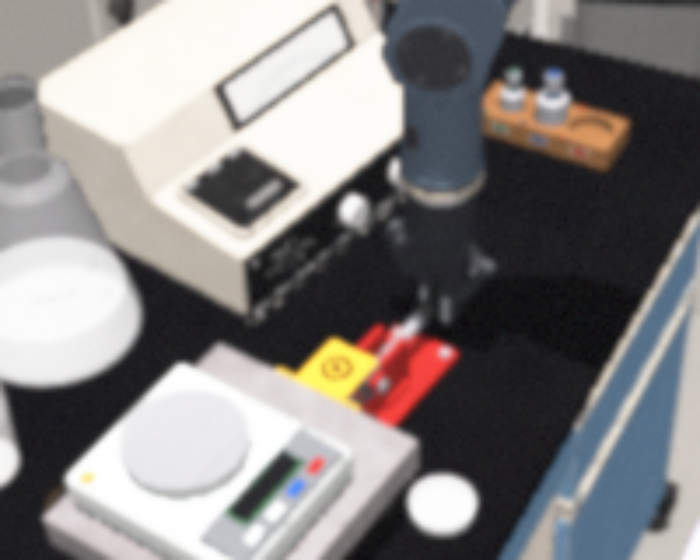

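Scaled: 1.5 mm / 800 = 0.0019.

Emit:
jog_arm(steps=[[[0,0,0.0019],[0,0,0],10],[[0,0,0.0019],[0,0,0],10],[[0,0,0.0019],[0,0,0],10],[[0,0,0.0019],[0,0,0],10]])

```text
t: 21.07
eef_pos: [0.4886, -0.0588, 0.0357]
ee_rot: [0.001, 0.754, 0.656, 0.0]
wrist_force: [-4.5, -0.5, 18.1]
finger_gap: 0.218
finger_force: 64.6
```

Run:
```python
from h import *
c=cal("wrist");im,d=eyes.get_image("wrist");save("w9.png",im);X=cloud("wrist",d,c);hsv=cv2.cvtColor(im,cv2.COLOR_RGB2HSV).astype(int);H,S,V=np.moveaxis(hsv,-1,0)
red=((H<8)|(H>172))&(S>110)
h=np.radians(82.2);Lf=(X[...,:2]-[.5031+.012*np.cos(h),.0533+.012*np.sin(h)])@np.array([[np.cos(h),-np.sin(h)],[np.sin(h),np.cos(h)]]) # jack frame as placed
m=red&(X[...,2]<.016)&(X[...,2]>.004)&(np.abs(Lf[...,0])<.13)&(np.abs(Lf[...,1])<.06);print("base",m.sum(),Lf[m].min(0),Lf[m].max(0),cv2.minAreaRect(Lf[m].astype(np.float32)))
A=np.c_[Lf[m],np.ones(m.sum())];print("plane",np.linalg.lstsq(A,X[m][:,2],rcond=None)[0].round(4))
m=red&(X[...,2]>.066)&(X[...,2]<.078)&(np.abs(Lf[...,0])<.06)&(np.abs(Lf[...,1])<.03);print("cheeks",m.sum(),Lf[m].min(0),Lf[m].max(0))
y=(H>20)&(H<35)&(S>120)&(X[...,2]>.085);print("tongue",y.sum(),Lf[y].min(0) if y.any() else 0,Lf[y].max(0) if y.any() else 0)
```

```text
base 11557 [-0.10079669 -0.04185118] [-0.00529053  0.03913088] ((-0.05303329601883888, -0.001373428851366043), (0.09572950750589371, 0.08072015643119812), 0.17287865281105042)
plane [0.005  0.0005 0.0098]
cheeks 3827 [-0.03614672 -0.02016242] [-0.02060907  0.0181434 ]
tongue 0 0 0
```

View pics/w9.png

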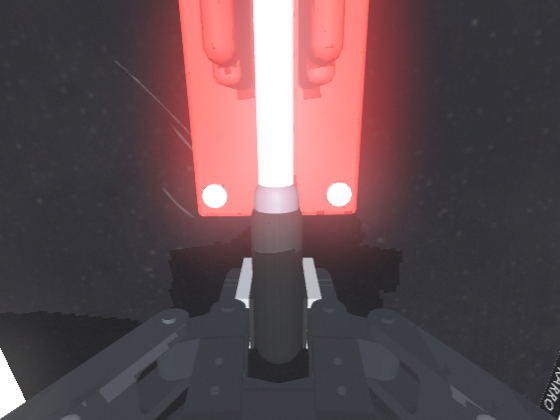

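```bash
python3 -c "
from h import *
s=monitor.observe();print(s['finger_force'],s['wrist_force'],s['qd'].round(3));print(arm.hand_in())"
```

```text
64.64683055877686 [-4.64309741 -0.63264038 15.89005898] [-0.    -0.001 -0.001  0.    -0.002 -0.001  0.   ]
the job is handed in; nothing more can be done
None
```

I handed the job in at about 21 s, and no verdict came back: the blue-banded weight is seated in its blue recess and released, the jack stands flat with its saddle under the stub, and the gripper is still holding the handle down. The bracket measured about 16 mm up, but I didn't measure the feet or the lever angle directly, and I estimate the saddle is within about 4 mm of the stub.

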